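# Free a cast test bar from its mould and weigh it

### The job

Free the cast resin test bar from the aluminium mould: one of the mould's two steel paddles is locked from inside, so feel gently which one gives, never forcing it, and press that one down as far as it goes, which tilts the bar up out of the cavity. Then lift the bar out by its raised end without squeezing it hard, lay it flat, same side up, on the middle of the balance pan without dropping it or pressing hard, and let go. Leave the jar, the steel weight, the small bottle and the round specimen that stand around where they are.

Things in the scene. Friction and masses are not known exactly. Their poses are not given: they have to be found in the camera images.
- mould: Open aluminium mould, 114 x 60 mm, top 70 mm above the bench, on a dark base plate 250 x 80 x 12 mm; fixed. Origin: on the bench under the cavity's middle; z up, x along the mould from paddle_a to paddle_b. Cavity 86 x 33 mm, dog-bone. Its floor is the steel strips (together 17 mm wide) of two rockers, each one piece with the paddle outside its end.
- knockout_a (a joint): Angle of the rocker of paddle_a, rad: 0 at rest, 0.55 at its end stop (paddle down 29 mm, bar sloping 31 degrees, its +x end some 40 mm up). If free, it moves at about 6 to 10 N on the paddle, stays where it is left and stops hard at the end; if locked, it stops hard after about 2 mm. Either paddle may be the locked one; it cannot be seen. Bears at most 40 N.
- paddle_a (a point): Centre of the top face of the flat steel paddle at the mould's -x end (34 mm along the mould, 36 mm across, 8 mm thick), 99 mm from the mould's origin and 73 mm above the bench at rest; swings down on a 56 mm arm about a cross hinge at x = -43 mm, 69 mm up. Its frame turns with it.
- knockout_b (a joint): Angle of the rocker of paddle_b, rad: 0 at rest, 0.55 at its end stop (paddle down 29 mm, bar sloping 31 degrees, its -x end some 40 mm up). If free, it moves at about 6 to 10 N on the paddle, stays where it is left and stops hard at the end; if locked, it stops hard after about 2 mm. Either paddle may be the locked one; it cannot be seen. Bears at most 40 N.
- paddle_b (a point): Centre of the top face of the flat steel paddle at the mould's +x end (34 mm along the mould, 36 mm across, 8 mm thick), 99 mm from the mould's origin and 73 mm above the bench at rest; swings down on a 56 mm arm about a cross hinge at x = +43 mm, 69 mm up. Its frame turns with it.
- bar: Cast resin test bar, cream, dog-bone, 80 mm long (x), 16 mm thick (z); end blocks 24 mm long, 28 mm wide (y), waist 14 mm wide; 36 to 60 g. Origin: middle of its underside. Starts level in the cavity, 1 mm below the mould's top, x along the mould's x, with 2 to 3 mm of room about it. Brittle: grip with at most about 35 N on each finger.
- balance: White laboratory balance, 250 x 180 mm, 58 mm high, fixed to the bench; origin on the bench under the centre of its pan; the display is at its -x end. Delicate: it bears no more than 40 N, whether from the robot or through the bar.
- pan (a point): Centre of the top face of the balance's round steel pan, 124 mm across and 5 mm thick, flat, without a rim, 75 mm above the bench.
- jar: Bystander: small jar, 42 mm across, 45 mm high, standing beside the mould. Origin at its underside.
- weight: Bystander: steel calibration weight with a knob, 28 mm across, 42 mm high, beside the balance. Origin at its underside.
- vial: Bystander: small bottle, 26 mm across, 50 mm high. Origin at its underside.
- puck: Bystander: round cast specimen, 40 mm across, 16 mm high. Origin at its underside.
Things that resemble listed ones, but are neither listed nor needed, are in the scene too. Leave any orange or yellow look-alike of the bar alone.

How it is judged:
On the way, in this order (a step that is already met when the one before it is completed fails the run):
1. the free paddle is pressed fully down (its rocker above 0.50 rad) and the bar lies raised on the floor, still within the mould (value of joint any of knockout_a, knockout_b above 0.5 rad and angle between bar's own z axis and vertical above 0.35 rad and horizontal distance between bar and mould below 0.03 m), for 0.2 s.
2. the fingers hold the bar clear above the mould (contact force between the fingers and bar above 0.5 N and contact force between bar and mould below 0.05 N and z of bar in the frame of mould above 0.1 m), for 0.1 s.
At the end, for the whole second after the job is handed in: The bar lies flat (within 0.08 rad), same side up, at rest on the balance pan, its middle within 20 mm of the pan's centre and its underside within 3 mm of the pan's surface, released (horizontal distance between bar and pan below 0.02 m and z of bar in the frame of pan between -0.003 and 0.003 m and angle between bar's own z axis and vertical below 0.08 rad and contact force between bar and balance above 0.1 N and linear speed of bar below 0.02 m/s and angular speed of bar below 0.1 rad/s); the robot touches nothing.
It fails at once if the fingers squeeze or press the bar too hard (over 90 N, both fingers together) (contact force between the fingers and bar above 90 N).
It fails at once if the robot presses the mould or its paddle with more than 40 N (contact force between any of the arm, the fingers and mould above 40 N).
It fails at once if the bar is dropped (faster than 0.5 m/s while out of the fingers) (contact force between the fingers and bar below 0.05 N and linear speed of bar above 0.5 m/s).
It fails at once if the balance is pressed with more than 40 N, by the robot or through the bar (contact force between any of the arm, the fingers, bar and balance above 40 N).
It fails at once if another thing on the bench is disturbed (moved over 25 mm) (distance of any of jar, weight, vial, puck from where it was at the start of the episode above 0.025 m).
It also fails if it takes over 58 s, if anything falls off the work surface, if the arm or the gripper's body presses on something with over 40 N, if the wrist force passes 120 N, or if a joint passes its speed limit or range.

### The arm

A 7-joint arm with a two-finger parallel gripper is mounted at the origin on the work surface. World frame = base frame: x ahead of the robot, y to its left, z up, the work surface at z = 0. Lengths are in m, angles in rad, forces in N, time in s.
With the tool pointing down it reaches from about 0.425 to 0.925 m from the base axis. Payload 6.8 kg.
Tool frame: the origin (TCP) lies midway between the tips of the shut fingers; the grasp point (between the pads) lies bot.grip_point_offset behind it (bot.grip_point_offset is the distance from the TCP to the grasp point, in m); z points along the fingers, y is the line along which they close (so a half turn about z gives the same grasp; the last joint's range is limited). The gripper opens to 85 mm and grips with 20 to 120 N. Pads are 22 mm wide; open, the fingers measure 114 mm over their backs; the gripper's body (76 mm by 85 mm) begins 54 mm behind the grasp point. The pads swing forward as they close: fully open they stand 13 mm farther back than shut.
Start: joints at [1.185, 0.477, 0.022, 1.555, -0.011, 1.109, -0.083], TCP at [0.185, -0.649, 0.231] pointing down, gripper open.
Joint ranges: [-2.96, 2.96], [-0.34, 2.1], [-1.41, 1.46], [0.24, 2.44], [-1.37, 4.51], [0.17, 1.92], [-2.96, 2.96]. Speed limits (rad/s): [2.39, 2.39, 3.14, 3.14, 3.14, 3.14, 3.14].

### API

Orientations are given as a unit quaternion [w, x, y, z].
In Python, from station import get_obs, cams, job, bot gives the robot as it stands.
- The arm moves only by the tool arm_command, never from a script. Its argument "rows" is a list that holds one entry, the list of rows, each a list of 5 numbers: the finger opening in mm, from 0 to 85.4, then the shift along the world's x, y, z in units of 60 mm (1.0 is 60 mm), then the turn about the world's z in units of 0.08 rad (1.0 is 0.08 rad). In form: [[[grip, x, y, z, turn], ...]]. A call has exactly 10 rows; each row shifts and turns the commanded pose from where the row before left it; what a row does not reach is not made up. A row lasts 1/8 s, in which the tool goes at most 62.5 mm and 10.7 degrees, less where a joint would pass 70% of its speed; a pose out of reach is approached as far as the arm can. A call with a number of a shift or a turn outside -1 to 1 is refused whole. A call with a gripper value outside its range is refused whole. The fingers move at their own pace and stop on an object; "newtons" is the grip in N (left out, the last holds). Time passes only in rows, so rows that do not move let the fingers close, or fill a call up. It gives the time, the measured TCP pose, the force, the opening and the grip force at its end, in the units of the state.
- get_obs(): the state, without advancing time (a new reading comes with each control period).
- cams.read_camera(name): name is "scene" or "top" or "wrist"; returns the picture (384x512x3 uint8, red, green, blue); there is no depth.
- cams.camera_params(name): a dict with "K" (3x3 intrinsics, pixels), "k1" (the pictures are not rectified: a ray, as slopes to the right and down, at radius r is drawn at 1 + k1 r^2 times it, then the intrinsics apply), "extrinsics" (4x4, takes a point from camera to world coordinates). Camera axes: x right, y down, z forward; pixel columns grow to the right and rows downward; lengths in m; the calibration is good to about 2 mm. A picture is of the moment at which its call begins: read the wrist's pose just before it. camera_params takes no time and is no camera call; for the wrist camera it gives the pose at the moment of the call.
- job.hand_in(): hands the job in; it is judged then, once.
The state is a dict: "t": time; "q": joint angles; "joint_vel": joint speeds; "joint_torque": joint torques, N m; "eef_pos": TCP position; "tool_rot": TCP orientation; "contact_force": force on the tool from outside, world axes, zero at the start; "torque": the same for the moment, N m; "gripper_width": opening from 0.0 (shut) to 1.0 (fully open); "grasp_force": force on a finger pad.
Only numpy, scipy, OpenCV 4.12 (cv2) and the standard library are available. Lean on these libraries where they do the work, as an engineer would, in place of code of your own. Each camera call takes 0.05 s, during which the arm holds its last target. There are 200 camera calls.

## Working session

There is one attempt and no reset: what is moved stays moved. The work goes in short steps, Python scripts to look and compute and a tool call to move; the robot and the scene stay as the last step left them, time stands still between calls to the robot, and variables do not carry over. Pictures are saved under pics/ and viewed, at most 12 in all, crops included, and the job is handed in when it is done.

Besides the shell and the picture viewer there is one more tool, called after "Request:" in YAML: its name, and indented under it one key for each argument. arm_command: Moves the arm, as the interface text tells. Its arguments: {"type":"object","properties":{"rows":{"type":"array"},"newtons":{"type":"number"}},"required":["rows"]}

```bash
mkdir -p pics
cat > h.py <<'E'
import numpy as np, cv2
from station import get_obs,cams,job,bot
def snap(n,f=None):
    P=cams.camera_params(n); im=cams.read_camera(n)
    if f: cv2.imwrite('pics/'+f,im[:,:,::-1])
    return im,P
def ray(P,u,v):
    K=np.array(P['K']);k=P['k1'];E=np.array(P['extrinsics'])
    d=np.array([(u-K[0,2])/K[0,0],(v-K[1,2])/K[1,1]]);s=d.copy()
    for _ in range(30): s=d/(1+k*(s@s))
    return E[:3,3],E[:3,:3]@np.array([s[0],s[1],1])
def on(P,u,v,z):
    o,d=ray(P,u,v);return o+d*(z-o[2])/d[2]
def proj(P,p):
    K=np.array(P['K']);E=np.array(P['extrinsics']);c=E[:3,:3].T@(np.array(p)-E[:3,3]);s=c[:2]/c[2];s=s*(1+P['k1']*(s@s))
    return np.array([K[0,0]*s[0]+K[0,2],K[1,1]*s[1]+K[1,2]])
E
python3 - <<'E'
from h import *
a,P=snap('top','top.png');b,Q=snap('scene','scene.png')
print(get_obs(),bot.grip_point_offset);print(P,Q)
E
```

```text
{'t': 0.1, 'q': array([ 1.18491145,  0.47769996,  0.02233838,  1.55633564, -0.01147902,
        1.10927921, -0.08312539]), 'joint_vel': array([-0.00154107, -0.00275099, -0.0025126 , -0.00263999,  0.00179964,
       -0.0028661 , -0.00024504]), 'joint_torque': array([ 4.26413215e-03, -5.97760785e+01,  1.61364075e+00, -2.81956726e+01,
        1.28494523e-02,  4.97290413e-03, -3.38758457e-05]), 'eef_pos': array([ 0.18494795, -0.64862948,  0.23044173]), 'tool_rot': array([-7.77495739e-04,  9.90369075e-01,  1.38450205e-01, -1.75142773e-04]), 'contact_force': array([-0.2952866 , -0.38347772, -0.19821425]), 'torque': array([ 0.02744752, -0.04747077, -0.07945368]), 'grasp_force': 0.0, 'gripper_width': 0.9984479892713704} 0.0187
{'K': array([[359.4982318 ,   0.        , 254.08973798],
       [  0.        , 359.4982318 , 190.26086556],
       [  0.        ,   0.        ,   1.        ]]), 'k1': -0.09991211732957116, 'extrinsics': array([[-1.13934492e-01, -9.66535946e-01,  2.29841675e-01,
         3.58501308e-01],
       [-9.93488203e-01,  1.10761952e-01, -2.67017122e-02,
         4.88989153e-02],
       [ 3.50452185e-04, -2.31387239e-01, -9.72861667e-01,
         8.31812350e-01],
       [ 0.00000000e+00,  0.00000000e+00,  0.00000000e+00,
         1.00000000e+00]])} {'K': array([[460.60245282,   0.        , 255.16843501],
       [  0.        , 460.60245282, 189.85739991],
       [  0.        ,   0.        ,   1.        ]]), 'k1': -0.12046120128345948, 'extrinsics': array([[-0.82370301,  0.32487641, -0.4647243 ,  1.06015549],
       [ 0.5669267 ,  0.48684872, -0.66450917,  0.79991625],
       [ 0.01036708, -0.81082281, -0.58519987,  0.74398321],
       [ 0.        ,  0.        ,  0.        ,  1.        ]])}
```

View pics/top.png

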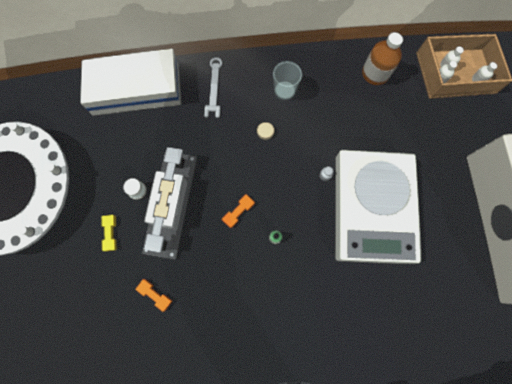

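View pics/scene.png

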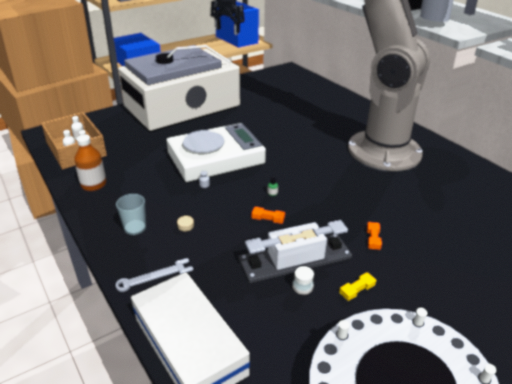

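Candidates for the bar in the top view: cream (164,197) in the mould, orange (238,211) and (153,295), yellow (109,233). The cream one in the mould fits the description. The others are the jar (134,188), weight (326,173), vial (276,237) and puck (265,131). I'll check with one crop and measure.

Run:
```python
from h import *
im=cv2.imread('pics/top.png');P=cams.camera_params('top')
cv2.imwrite('pics/crop.png',cv2.resize(im[135:275,100:240],(560,560),interpolation=cv2.INTER_CUBIC))
for n,u,v,z in [('pad1',173,156,.073),('pad2',154,243,.073),('bar',164,197,.069),('jar',134,188,.045),('vial',276,237,.04),('puck',265,131,.016),('wt',326,173,.04),('pan',383,188,.075)]: print(n,on(P,u,v,z).round(3))
h=cv2.cvtColor(im,cv2.COLOR_BGR2HSV)
m=((h[:,:,0]>12)&(h[:,:,0]<32)&(h[:,:,1]>35)&(h[:,:,1]<150)&(h[:,:,2]>120)).astype(np.uint8);m[:,:140]=0;m[:,190:]=0;m[:160]=0;m[230:]=0
ys,xs=np.nonzero(m);print(len(xs),xs.mean(),ys.mean())
r=cv2.minAreaRect(np.c_[xs,ys].astype(np.float32));print(r)
b=cv2.boxPoints(r);print([on(P,*p,.069).round(4) for p in b],on(P,*r[0],.069))
# pan ellipse
hs=h.astype(int);m=((hs[:,:,1]>8)&(hs[:,:,2]<215)&(hs[:,:,2]>120)).astype(np.uint8);m[:,:345]=0;m[:,415:]=0;m[:155]=0;m[225:]=0
c=max(cv2.findContours(m,0,1)[0],key=cv2.contourArea);e=cv2.fitEllipse(cv2.convexHull(c));print(e,on(P,*e[0],.075))
```

```text
pad1 [0.637 0.199 0.073]
pad2 [0.448 0.252 0.073]
bar [0.546 0.225 0.069]
jar [0.581 0.299 0.045]
vial [ 0.435 -0.009  0.04 ]
puck [ 0.696 -0.017  0.016]
wt [ 0.567 -0.142  0.04 ]
pan [ 0.51  -0.254  0.075]
400 163.6225 198.3575
((163.60379028320312, 198.02256774902344), (13.000694274902344, 37.26015853881836), 12.26477336883545)
[array([0.5092, 0.2509, 0.069 ]), array([0.5888, 0.2291, 0.069 ]), array([0.5793, 0.2013, 0.069 ]), array([0.5001, 0.2236, 0.069 ])] [0.54390616 0.22626263 0.069     ]
((382.25531005859375, 187.97850036621094), (51.93536376953125, 57.90869903564453), 124.1465072631836) [ 0.51037335 -0.25210114  0.075     ]
```

View pics/crop.png

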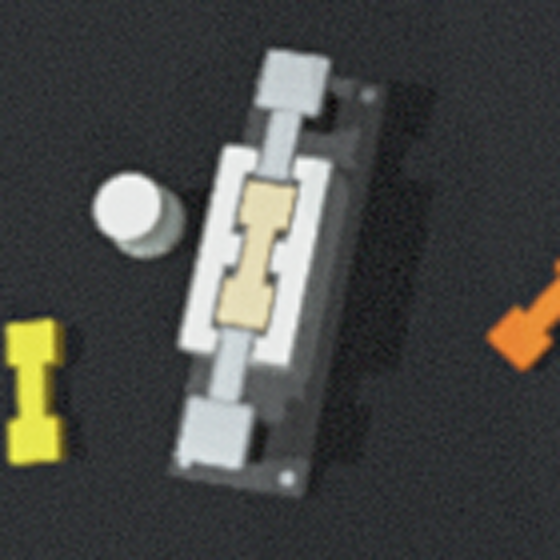

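The crop shows the cream dog-bone in the white mould, with grey paddles at (173,155) and (154,243), so that is the bar. I'll travel there by way of x≈0.55.

Request:
arm_command:
  rows:
    - [[0,0.6,0.67,0.1,-0.69],[0,0.6,0.67,0.1,-0.69],[0,0.6,0.67,0.1,-0.69],[0,0.6,0.67,0.1,-0.69],[0,0.6,0.67,0.1,-0.69],[0,0.6,0.67,0.1,-0.69],[0,0.6,0.67,0.1,-0.69],[0,0.6,0.67,0.1,-0.69],[0,0.6,0.67,0.1,-0.69],[0,0.6,0.67,0.1,-0.69]]

```text
t: 1.35
eef_pos: [0.5458, -0.2457, 0.2912]
tool_rot: [0.0, 0.99, -0.138, -0.0]
contact_force: [0.5, -0.5, 0.7]
gripper_width: 0.0
grasp_force: 0.0
```

Request:
arm_command:
  rows:
    - [[0,0,0.8,0,0],[0,0,0.8,0,0],[0,0,0.8,0,0],[0,0,0.8,0,0],[0,0,0.8,0,0],[0,0,0.8,0,0],[0,0,0.8,0,0],[0,0,0.8,0,0],[0,0,0.8,0,0],[0,0,0.5,0,0]]

```text
t: 2.6
eef_pos: [0.5442, 0.2176, 0.2909]
tool_rot: [-0.0, 0.991, -0.135, -0.0]
contact_force: [-0.3, -1.0, -0.7]
gripper_width: -0.002
grasp_force: 0.0
```

Run:
```python
from h import *
a,P=snap('wrist','w1.png')
print(get_obs()['eef_pos'],P)
for p in [(.544,.226,.069),(.639,.1996,.073),(.449,.2525,.073)]: print(proj(P,p))
h=cv2.cvtColor(a,cv2.COLOR_RGB2HSV)
m=((h[:,:,0]>12)&(h[:,:,0]<32)&(h[:,:,1]>35)&(h[:,:,1]<150)&(h[:,:,2]>120)).astype(np.uint8)
c=max(cv2.findContours(m,0,1)[0],key=cv2.contourArea);r=cv2.minAreaRect(c);print(r)
w=[on(P,*p,.069).round(4) for p in cv2.boxPoints(r)];print(w,np.mean(w,0))
```

```text
[0.54345918 0.22188203 0.29094086] {'K': array([[325.84063632,   0.        , 253.7867769 ],
       [  0.        , 325.84063632, 188.63415781],
       [  0.        ,   0.        ,   1.        ]]), 'k1': -0.012220478817578739, 'extrinsics': array([[-2.68492663e-01, -9.14462329e-01, -3.02771100e-01,
         6.22266947e-01],
       [-9.63281668e-01,  2.54997045e-01,  8.40531632e-02,
         1.97248055e-01],
       [ 3.42284647e-04,  3.14221508e-01, -9.49349634e-01,
         4.33952245e-01],
       [ 0.00000000e+00,  0.00000000e+00,  0.00000000e+00,
         1.00000000e+00]])}
[247.83437698 157.35340181]
[247.16031163  65.26749788]
[248.22481069 236.80447615]
((247.5, 154.5), (69.0, 25.0), 90.0)
[array([0.5883, 0.2281, 0.069 ]), array([0.5809, 0.2015, 0.069 ]), array([0.5035, 0.2226, 0.069 ]), array([0.5114, 0.251 , 0.069 ])] [0.546025 0.2258   0.069   ]
```

View pics/w1.png

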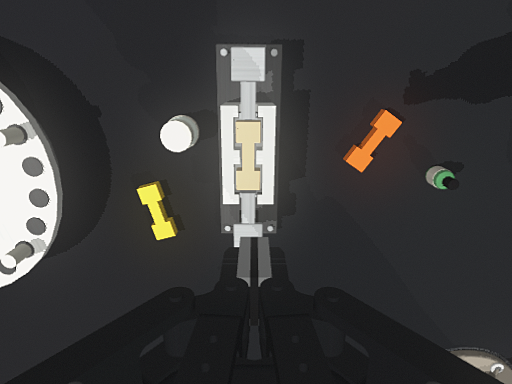

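The wrist view shows the bar at (247,154), the far paddle at (248,64), and the jar and yellow look-alike to the left. The mould is at about (0.545, 0.226) with its x at −15.3°. I'll probe the far paddle first.

Request:
arm_command:
  rows:
    - [[0,0.6,-0.13,0,0],[0,0.6,-0.13,0,0],[0,0.5,-0.14,0,0],[0,0,0,-0.8,0],[0,0,0,-0.9,0],[0,0,0,-0.8,0],[0,0,0,-0.6,0],[0,0,0,-0.3,0],[0,0,0,0,0],[0,0,0,0,0]]

```text
t: 3.9
eef_pos: [0.6483, 0.1913, 0.089]
tool_rot: [-0.001, 0.991, -0.137, 0.001]
contact_force: [0.5, -0.5, 0.3]
gripper_width: -0.002
grasp_force: 0.0
```

Request:
arm_command:
  rows:
    - [[0,-0.05,0.11,-0.05,0],[0,0,0,-0.05,0],[0,0,0,-0.05,0],[0,0,0,-0.05,0],[0,0,0,-0.02,0],[0,0,0,-0.02,0],[0,0,0,-0.02,0],[0,0,0,-0.02,0],[0,0,0,0,0],[0,0,0,0,0]]

```text
t: 5.15
eef_pos: [0.6443, 0.1973, 0.0711]
tool_rot: [0.0, 0.991, -0.137, 0.0]
contact_force: [-1.6, -1.1, 4.7]
gripper_width: 0.001
grasp_force: 2.7
```

Request:
arm_command:
  rows:
    - [[0,0,0,-0.01,0],[0,0,0,-0.01,0],[0,0,0,-0.01,0],[0,0,0,-0.01,0],[0,0,0,0,0],[0,0,0,0,0],[0,0,0,0,0],[0,0,0,0,0],[0,0,0,0,0],[0,0,0,0,0]]

```text
t: 6.4
eef_pos: [0.6443, 0.1973, 0.0687]
tool_rot: [0.0, 0.991, -0.137, 0.0]
contact_force: [-1.4, -1.6, 4.9]
gripper_width: 0.001
grasp_force: 2.6
```

Request:
arm_command:
  rows:
    - [[0,0,0,-0.01,0],[0,0,0,-0.01,0],[0,0,0,-0.01,0],[0,0,0,-0.01,0],[0,0,0,0,0],[0,0,0,0,0],[0,0,0,0,0],[0,0,0,0,0],[0,0,0,0,0],[0,0,0,0,0]]

```text
t: 7.65
eef_pos: [0.6443, 0.1974, 0.0663]
tool_rot: [0.0, 0.991, -0.137, 0.0]
contact_force: [-1.3, -2.1, 5.1]
gripper_width: -0.003
grasp_force: 2.7
```

Far paddle gives, so it is the free one.

Request:
arm_command:
  rows:
    - [[0,0,0,-0.03,0],[0,0,0,-0.03,0],[0,0,0,-0.03,0],[0,0,0,-0.03,0],[0,0,0,-0.03,0],[0,0,0,-0.03,0],[0,0,0,-0.03,0],[0,0,0,-0.03,0],[0,0,0,-0.03,0],[0,0,0,0,0]]

```text
t: 8.9
eef_pos: [0.6447, 0.1981, 0.0503]
tool_rot: [-0.001, 0.991, -0.137, 0.001]
contact_force: [-1.4, -1.0, 5.2]
gripper_width: -0.002
grasp_force: 2.0
```

Request:
arm_command:
  rows:
    - [[0,0,0,-0.02,0],[0,0,0,-0.02,0],[0,0,0,-0.02,0],[0,0,0,-0.01,0],[0,0,0,-0.01,0],[0,0,0,-0.01,0],[0,0,0,0,0],[0,0,0,0,0],[0,0,0,0,0],[0,0,0,0,0]]

```text
t: 10.15
eef_pos: [0.645, 0.1982, 0.0451]
tool_rot: [-0.001, 0.991, -0.137, 0.001]
contact_force: [-1.6, -0.5, 5.6]
gripper_width: 0.002
grasp_force: 2.4
```

Request:
arm_command:
  rows:
    - [[0,0,0,-0.01,0],[0,0,0,-0.01,0],[0,0,0,-0.01,0],[0,0,0,-0.01,0],[0,0,0,0,0],[0,0,0,0,0],[0,0,0,0,0],[0,0,0,0,0],[0,0,0,0,0],[0,0,0,0,0]]

```text
t: 11.4
eef_pos: [0.6452, 0.1982, 0.0428]
tool_rot: [-0.001, 0.991, -0.137, 0.001]
contact_force: [-1.2, -0.1, 5.8]
gripper_width: -0.002
grasp_force: 2.4
```

Request:
arm_command:
  rows:
    - [[0,0,0,-0.01,0],[0,0,0,0,0],[0,0,0,-0.01,0],[0,0,0,0,0],[0,0,0,-0.01,0],[0,0,0,0,0],[0,0,0,0,0],[0,0,0,0,0],[0,0,0,0,0],[0,0,0,0,0]]

```text
t: 12.65
eef_pos: [0.6453, 0.1982, 0.041]
tool_rot: [-0.001, 0.991, -0.137, 0.001]
contact_force: [0.0, -0.0, 5.5]
gripper_width: -0.0
grasp_force: 2.5
```

Run:
```python
from h import *
a,P=snap('scene');b,_=snap('top')
o=np.hstack([cv2.resize(a[200:300,220:360],(560,400)),cv2.resize(b[140:270,120:200],(240,400))])
cv2.imwrite('pics/s2.png',o[:,:,::-1])
print(get_obs()['contact_force'],get_obs()['eef_pos'])
```

```text
[-0.4912007   0.63158519  7.16286093] [0.64522796 0.19816601 0.04104838]
```

View pics/s2.png

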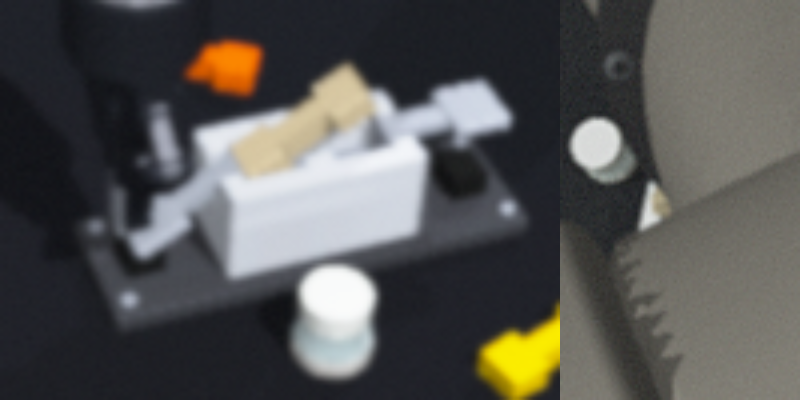

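The scene view shows the bar raised at its near end (345,90 in the crop), and the far paddle nearly down at (150,240). I'll keep pressing until it stops.

Request:
arm_command:
  rows:
    - [[0,0,0,-0.01,0],[0,0,0,0,0],[0,0,0,-0.01,0],[0,0,0,0,0],[0,0,0,-0.01,0],[0,0,0,0,0],[0,0,0,-0.01,0],[0,0,0,0,0],[0,0,0,0,0],[0,0,0,0,0]]

```text
t: 14.0
eef_pos: [0.6465, 0.1981, 0.04]
tool_rot: [-0.001, 0.991, -0.137, 0.002]
contact_force: [-0.8, -1.0, 11.7]
gripper_width: -0.002
grasp_force: 5.2
```

Request:
arm_command:
  rows:
    - [[0,0,0,-0.01,0],[0,0,0,-0.01,0],[0,0,0,-0.01,0],[0,0,0,0,0],[0,0,0,0,0],[0,0,0,0,0],[0,0,0,0,0],[0,0,0,0,0],[0,0,0,0,0],[0,0,0,0,0]]

```text
t: 15.25
eef_pos: [0.6474, 0.1981, 0.0392]
tool_rot: [-0.001, 0.991, -0.137, 0.003]
contact_force: [-0.5, -2.8, 17.4]
gripper_width: 0.004
grasp_force: 7.2
```

The force builds while the tip stays put, so it is at the end stop. Now I'll retract and go over the raised near end with the fingers open.

Request:
arm_command:
  rows:
    - [[0,0,0,0.5,0],[0,0,0,0.9,0],[0,0,0,0.9,0],[20,-0.3,0.08,0.5,0],[60,-0.5,0.15,0,0],[60,-0.6,0.16,0,0],[60,-0.5,0.13,0,0],[60,-0.2,0.05,0,0],[60,0,0,0,0],[60,0,0,0,0]]

```text
t: 16.5
eef_pos: [0.5195, 0.2311, 0.2037]
tool_rot: [-0.0, 0.991, -0.137, 0.0]
contact_force: [0.1, 0.1, 0.4]
gripper_width: 0.706
grasp_force: 0.0
```

Run:
```python
from h import *
a,P=snap('wrist','w2.png'); b,Q=snap('scene');cv2.imwrite('pics/s3.png',cv2.resize(b[190:300,220:380],(640,440))[:,:,::-1])
print(get_obs()['eef_pos'])
ux,uy=np.array([.9646,-.2639]),np.array([.2639,.9646])
def W(x,y,z): p=np.array([.545,.226])+x*ux+y*uy; return [*p,z]
for n,p in [('raised top edge',(-.0443,0,.1123)),('raised bottom',(-.036,0,.0987)),('low top',(.0318+0,0,.0706))]: print(n,proj(P,W(*p)),(proj(Q,W(*p))-[220,190])*4)
```

```text
[0.51924277 0.23110981 0.20355277]
raised top edge [253.19673826 214.92758222] [386.75280511 104.31796133]
raised bottom [253.1214326 198.9246309] [370.84227084 126.63330893]
low top [252.39011924 110.28922917] [253.93200319 191.54339338]
```

View pics/w2.png

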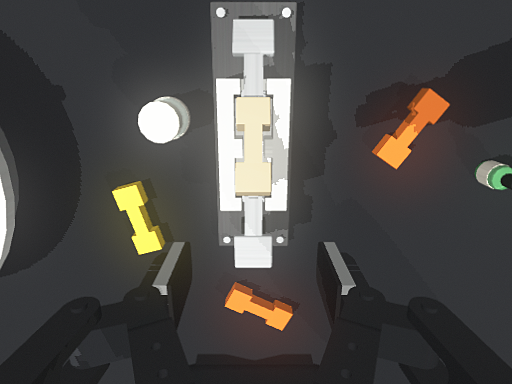

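View pics/s3.png

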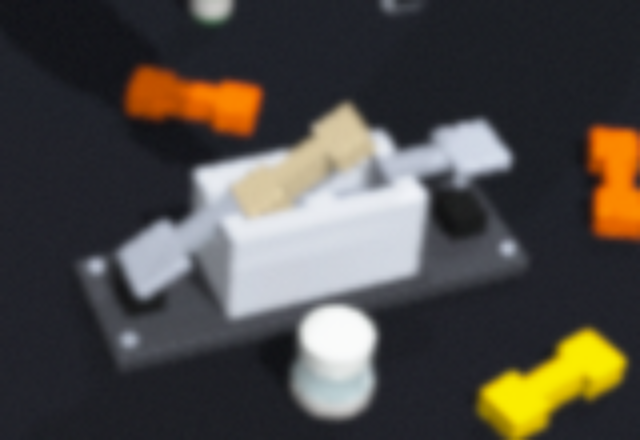

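The wrist view shows the bar centred at (253,150) with its raised end edge at y≈192. The scene view agrees with the 31° geometry. I'll descend and grip at 20 N.

Request:
arm_command:
  rows:
    - [[60,0.06,0.015,-0.3,0],[60,0,0,-0.5,0],[60,0,0,-0.5,0],[60,0,0,-0.3,0],[60,0,0,-0.15,0],[60,0,0,-0.08,0],[60,0,0,0,0],[60,0,0,0,0],[60,0,0,0,0],[60,0,0,0,0]]
  newtons: 20

```text
t: 17.85
eef_pos: [0.5219, 0.2326, 0.0943]
tool_rot: [-0.0, 0.991, -0.137, 0.0]
contact_force: [0.0, 0.5, -0.2]
gripper_width: 0.703
grasp_force: 0.0
```

Request:
arm_command:
  rows:
    - [[40,0,0,0,0],[30,0,0,0,0],[15,0,0,0,0],[15,0,0,0,0],[15,0,0,0,0],[15,0,0,0,0],[15,0,0,0,0],[15,0,0,0,0],[15,0,0,0,0],[15,0,0,0,0]]

```text
t: 19.1
eef_pos: [0.5217, 0.2325, 0.0939]
tool_rot: [0.0, 0.991, -0.137, -0.0]
contact_force: [-1.1, -1.9, 2.1]
gripper_width: 0.32
grasp_force: 22.8
```

Request:
arm_command:
  rows:
    - [[15,0,0,0.1,0],[15,0,0,0.2,0],[15,0,0,0.3,0],[15,0,0,0.4,0],[15,0,0,0.4,0],[15,0,0,0.3,0],[15,0,0,0.2,0],[15,0,0,0,0],[15,0,0,0,0],[15,0,0,0,0]]

```text
t: 20.35
eef_pos: [0.5212, 0.2323, 0.207]
tool_rot: [0.0, 0.991, -0.137, -0.001]
contact_force: [0.5, 0.0, -0.8]
gripper_width: 0.32
grasp_force: 22.5
```

Run:
```python
from h import *
a,P=snap('scene');b,Q=snap('wrist')
o=np.hstack([cv2.resize(a[140:290,220:370],(400,400)),cv2.resize(b[130:330,150:350],(400,400))])
cv2.imwrite('pics/l.png',o[:,:,::-1])
```

```text
(no output)
```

View pics/l.png

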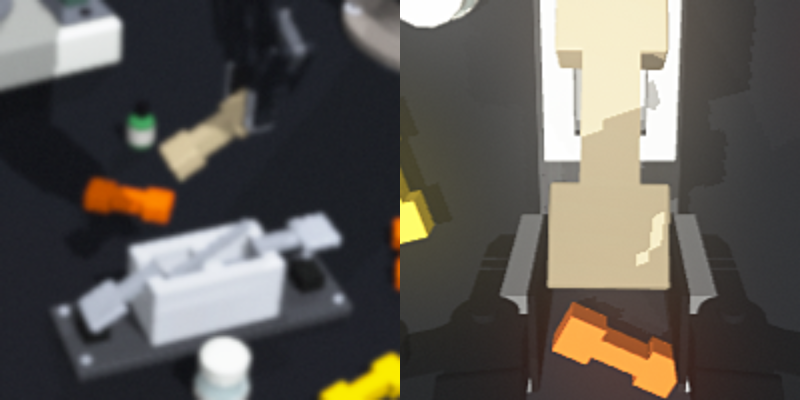

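The bar is held, low end forward (scene crop 190,150). The fingers grip the end block well (wrist crop 610,235). Now I'll carry it to the balance.

Request:
arm_command:
  rows:
    - [[15,-0.065,-0.4,0,0],[15,-0.065,-0.8,0,0],[15,-0.065,-0.9,0,0],[15,-0.065,-0.9,0,0],[15,-0.065,-0.9,0,0],[15,-0.065,-0.9,0,0],[15,-0.065,-0.9,0,0],[15,-0.065,-0.9,0,0],[15,-0.065,-0.8,0,0],[15,-0.065,-0.55,0,0]]

```text
t: 21.7
eef_pos: [0.482, -0.247, 0.2076]
tool_rot: [0.0, 0.99, -0.138, -0.0]
contact_force: [0.4, 0.6, -0.2]
gripper_width: 0.32
grasp_force: 22.4
```

Request:
arm_command:
  rows:
    - [[15,0,0,0,0],[15,0,0,-0.3,0],[15,0,0,-0.3,0],[15,0,0,-0.2,0],[15,0,0,-0.1,0],[15,0,0,0,0],[15,0,0,0,0],[15,0,0,0,0],[15,0,0,0,0],[15,0,0,0,0]]

```text
t: 22.95
eef_pos: [0.4828, -0.2445, 0.1541]
tool_rot: [0.0, 0.991, -0.137, 0.0]
contact_force: [0.2, -0.4, -0.9]
gripper_width: 0.318
grasp_force: 22.5
```

Run:
```python
from h import *
a,P=snap('scene');b,Q=snap('wrist')
o=np.hstack([cv2.resize(a[60:200,140:280],(400,400)),cv2.resize(b,(400,300))[:,:] if 0 else cv2.copyMakeBorder(cv2.resize(b,(400,300)),0,100,0,0,0)])
cv2.imwrite('pics/p.png',o[:,:,::-1])
print(get_obs()['eef_pos'],get_obs()['contact_force'])
print(proj(Q,[.5104,-.252,.075])*400/512)
```

```text
[ 0.48274841 -0.24445902  0.1539673 ] [-0.53818742 -0.04621403 -0.26618827]
[199.3346888  124.56828145]
```

View pics/p.png

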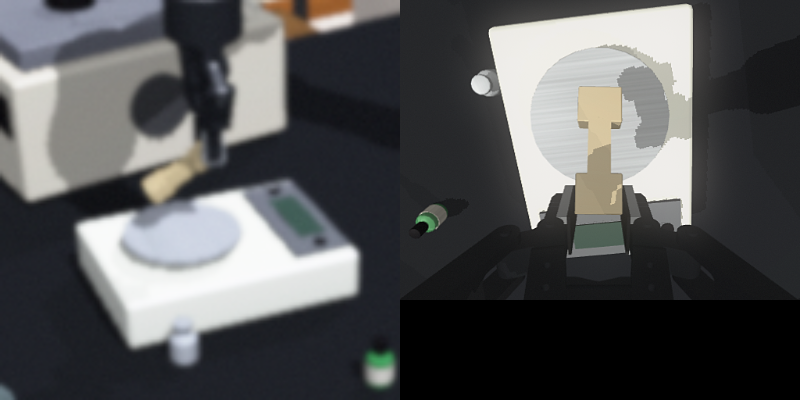

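The wrist view shows the bar centred over the pan sideways, with the pan's middle at about (200,117) of the small view, some 5 mm ahead of the estimate. I'll shift +x and lower.

Request:
arm_command:
  rows:
    - [[15,0.07,-0.02,-0.1,0],[15,0,0,-0.2,0],[15,0,0,-0.2,0],[15,0,0,-0.1,0],[15,0,0,-0.04,0],[15,0,0,-0.03,0],[15,0,0,-0.03,0],[15,0,0,-0.03,0],[15,0,0,-0.03,0],[15,0,0,0,0]]

```text
t: 24.3
eef_pos: [0.4869, -0.2458, 0.1084]
tool_rot: [0.0, 0.991, -0.137, 0.0]
contact_force: [-3.0, -0.4, 3.9]
gripper_width: 0.323
grasp_force: 23.0
```

Contact at the low end, about 4 N. The bar is starting to rotate, so I'll continue slowly.

Request:
arm_command:
  rows:
    - [[15,0,0,-0.03,0],[15,0,0,-0.03,0],[15,0,0,-0.03,0],[15,0,0,-0.03,0],[15,0,0,-0.03,0],[15,0,0,-0.03,0],[15,0,0,-0.03,0],[15,0,0,-0.03,0],[15,0,0,0,0],[15,0,0,0,0]]

```text
t: 25.55
eef_pos: [0.487, -0.2456, 0.0939]
tool_rot: [-0.0, 0.991, -0.137, 0.0]
contact_force: [-1.0, -0.0, 1.4]
gripper_width: 0.32
grasp_force: 23.4
```

Request:
arm_command:
  rows:
    - [[15,0,0,-0.03,0],[15,0,0,-0.03,0],[15,0,0,-0.03,0],[15,0,0,-0.03,0],[15,0,0,-0.03,0],[15,0,0,-0.03,0],[15,0,0,-0.01,0],[15,0,0,-0.01,0],[15,0,0,0,0],[15,0,0,0,0]]

```text
t: 26.8
eef_pos: [0.4869, -0.2456, 0.0819]
tool_rot: [0.0, 0.991, -0.137, -0.0]
contact_force: [-1.5, 0.9, 1.5]
gripper_width: 0.319
grasp_force: 23.7
```

Request:
arm_command:
  rows:
    - [[15,0,0,-0.01,0],[15,0,0,-0.01,0],[15,0,0,-0.01,0],[15,0,0,-0.01,0],[15,0,0,-0.01,0],[15,0,0,-0.01,0],[15,0,0,0,0],[15,0,0,0,0],[15,0,0,0,0],[15,0,0,0,0]]

```text
t: 28.05
eef_pos: [0.4869, -0.2456, 0.0783]
tool_rot: [0.0, 0.991, -0.137, 0.0]
contact_force: [-1.7, 0.3, 2.5]
gripper_width: 0.322
grasp_force: 23.8
```

Run:
```python
from h import *
a,P=snap('scene');b,Q=snap('wrist')
o=np.hstack([cv2.resize(a[100:180,160:260],(500,400),interpolation=cv2.INTER_CUBIC),cv2.copyMakeBorder(cv2.resize(b[:,100:400],(300,384)),0,16,0,0,0)])
cv2.imwrite('pics/q.png',o[:,:,::-1]);print(get_obs()['eef_pos'],get_obs()['contact_force'])
```

```text
[ 0.4869292  -0.24562961  0.07830239] [-0.89952482  0.86376216  2.70236463]
```

View pics/q.png

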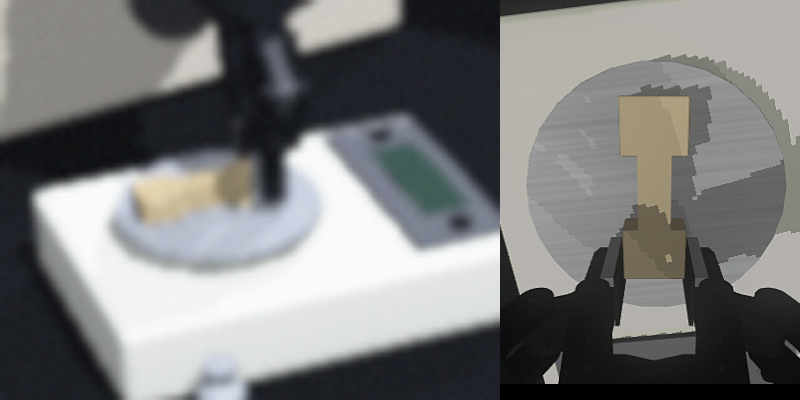

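The bar is almost flat and centred: its middle is at about (654,187) and the pan's at (656,183) in the wrist crop. I'll lower a touch more to seat it.

Request:
arm_command:
  rows:
    - [[15,0,0,-0.01,0],[15,0,0,0,0],[15,0,0,-0.01,0],[15,0,0,0,0],[15,0,0,-0.01,0],[15,0,0,0,0],[15,0,0,0,0],[15,0,0,0,0],[15,0,0,0,0],[15,0,0,0,0]]

```text
t: 29.4
eef_pos: [0.4869, -0.2456, 0.0765]
tool_rot: [0.0, 0.991, -0.137, -0.0]
contact_force: [-1.2, 0.2, 2.0]
gripper_width: 0.319
grasp_force: 23.9
```

Request:
arm_command:
  rows:
    - [[15,0,0,-0.01,0],[15,0,0,0,0],[15,0,0,-0.01,0],[15,0,0,0,0],[15,0,0,-0.01,0],[15,0,0,0,0],[15,0,0,0,0],[15,0,0,0,0],[15,0,0,0,0],[15,0,0,0,0]]

```text
t: 30.65
eef_pos: [0.4869, -0.2457, 0.0752]
tool_rot: [0.0, 0.991, -0.137, 0.0]
contact_force: [-2.6, 1.4, 7.6]
gripper_width: 0.321
grasp_force: 24.5
```

Force is rising, so the bar is seated. I'll release, then rise.

Request:
arm_command:
  rows:
    - [[34,0,0,0.02,0],[38,0,0,0,0],[44,0,0,0,0],[50,0,0,0,0],[50,0,0,0,0],[50,0,0,0.1,0],[50,0,0,0.3,0],[50,0,0,0.6,0],[50,0,0,0.8,0],[50,0,0,0,0]]

```text
t: 31.9
eef_pos: [0.4897, -0.2468, 0.1892]
tool_rot: [0.001, 0.991, -0.137, 0.004]
contact_force: [0.3, 1.0, -0.4]
gripper_width: 0.584
grasp_force: 0.0
```

Run:
```python
from h import *
a,P=snap('scene');b,Q=snap('wrist')
o=np.hstack([cv2.resize(a[100:180,160:260],(500,400),interpolation=cv2.INTER_CUBIC),cv2.copyMakeBorder(cv2.resize(b[:,100:400],(300,384)),0,16,0,0,0)])
cv2.imwrite('pics/r.png',o[:,:,::-1]);print(get_obs())
```

```text
{'t': 32.0, 'q': array([ 0.45333109,  0.32017032, -0.12234025,  1.90847571,  0.04877834,
        0.91353794, -1.53771396]), 'joint_vel': array([-0.0002716 ,  0.03106736, -0.00118248,  0.02620779,  0.00309811,
       -0.00652249, -0.00016727]), 'joint_torque': array([ 1.13671590e-02, -4.82697845e+01, -2.99478751e-01, -2.59697467e+01,
        6.57866374e-03, -1.64320873e-02,  5.84076421e-03]), 'eef_pos': array([ 0.48724271, -0.24580274,  0.18525963]), 'tool_rot': array([ 3.14967087e-04,  9.90606469e-01, -1.36739111e-01,  1.06731052e-03]), 'contact_force': array([1.44943258, 0.30593212, 0.43270697]), 'torque': array([ 0.0025815 ,  0.01580068, -0.01511872]), 'grasp_force': 0.0, 'gripper_width': 0.5898471850062906}
```

View pics/r.png

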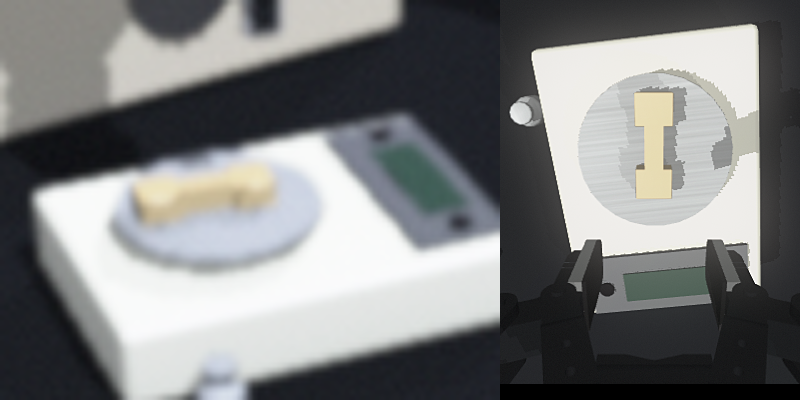

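The bar lies flat and free: its middle is at (653,145) and the pan's at (656,147). I'm handing in.

```bash
python3 -c "
from station import job
print(job.hand_in())"
```

```text
the job is handed in; nothing more can be done
None
```

The far paddle was the free one: I pressed it to its stop, lifted the bar out by its raised end, and laid it flat, same side up, near the middle of the balance pan. I then let go and handed the job in at about 32 s; no verdict came back.

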